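# Set the flip tags of the topping pots

## Robot

A 6-joint arm with a two-finger parallel gripper is mounted at the origin on the work surface; the furniture and walls round the work are solid. World frame = base frame: x ahead of the robot, y to its left, z up, the work surface at z = 0. Lengths are in m, angles in rad, forces in N, time in s.
With the tool pointing down it reaches from about 0.35 to 0.975 m from the base axis. Payload 7.1 kg.
Tool frame: the origin (TCP) lies at the centre of the arm's flange, where the gripper is bolted on; the fingertips stand 182 mm ahead of it and the grasp point (between the pads) lies 163 mm ahead of it; x points along the fingers, y is the direction in which the jaws open and shut, and the axes are right-handed (so a half turn about x gives the same grasp; the last joint's range is limited). The gripper opens to 88 mm and grips with 3 to 60 N. Pads are 20 mm wide; open, the fingers measure 115 mm over their backs; the gripper's body (75 mm by 178 mm) begins 61 mm behind the grasp point.
Start: joints at [1.222, 0.423, 1.63, -0, 1.089, -0.019], TCP at [0.202, 0.591, 0.405] pointing down, gripper open.
Joint ranges: [-3, 3], [-0.9, 2.11], [0.09, 2.58], [-1.31, 4.45], [0.11, 2.69], [-2.54, 2.54]. Speed limits (rad/s): [2.39, 2.39, 3.01, 3.14, 3.14, 3.14].

## Interface

Orientations are given as a 3x3 rotation matrix whose columns are the frame's x, y, z axes.
In Python, from cell import robot gives the robot as it stands.
- The arm moves only by the tool step_arm, never from a script. Its argument "commands" is a list of rows, each a list of 5 numbers: the shift along the tool's x, y, z scaled (see below), then the turn about the tool's x scaled (see below), then the gripper command: -1 is fully open, 1 is shut, values between are in proportion. In form: [[x, y, z, roll, gripper], ...]. A call has 1 to 10 rows; each row shifts and turns the commanded pose from where the row before left it, along the tool's axes as they then stand; what a row does not reach is not made up. The controller multiplies each number of a shift by 100 cm and each number of a turn by 45 degrees. A row lasts 1/10 s, in which the tool goes at most 50 mm and 8.59 degrees, less where a joint would pass 70% of its speed; a pose out of reach is approached as far as the arm can. A call with a number of a shift or a turn outside -1 to 1 is refused whole. A call with a gripper value outside its range is refused whole. The fingers move at their own pace and stop on an object; "newtons" is the grip in N (left out, the last holds). Time passes only in rows, so rows that do not move let the fingers close. It gives the time, the measured TCP pose, the force and the opening at its end, in the units of the state.
- robot.get_state(): the state, without advancing time (a new reading comes with each control period).
- robot.capture(name): name is "scene" or "top"; returns (picture, depth): 480x640x3 uint8, red, green, blue; 480x640 float32, m along the optical axis (not along the pixel's ray), 0 where there is no reading.
- robot.camera_info(name): a dict with "K" (3x3 intrinsics, pixels), "R" (3x3) and "t" (3): a world point X has camera coordinates R X + t. Camera axes: x right, y down, z forward; pixel columns grow to the right and rows downward; lengths in m; the calibration is good to about 2 mm. A picture is of the moment at which its call begins. camera_info takes no time and is no camera call.
- robot.job_done(): hands the job in, once; it reports no verdict.
Trained networks look in the newest picture that a camera, given by its name, has taken for a name from the list of things; names that differ only in an ending like _2 or _b are one class to them, and where a whole thing is asked for, a point or a joint stands for the part that bears it (a point fixed in the world has none). Each returns a list of dicts, best first, with "p" (0 to 1); they miss things now and then, are a little off and sometimes report something else, mostly with a low value. They report only what shows in the picture. A call takes as long as a camera call. They do not tell look-alikes from the thing itself.
- robot.spot_in(camera, thing): "box" ([centre column, centre row, width, height] in pixels, round what is visible of it).
- robot.outline_of(camera, thing): "region" (480x640 bool, what is visible of it) and "box" ([centre column, centre row, width, height] in pixels, round what is visible of it).
- robot.pinpoint(camera, thing): "location" ([row, column] in pixels: a listed point, or the origin of a listed thing).
The state is a dict: "clock": time; "q": joint angles; "dq": joint speeds; "joint_torque": joint torques, N m; "tool_pos": TCP position; "tcp_rot": TCP orientation; "contact_force": force on the tool from outside, world axes, zero at the start; "wrist_torque": the same for the moment, N m; "opening": finger opening in m.
Only numpy, scipy, OpenCV 4.12 (cv2) and the standard library are available. Lean on these libraries where they do the work, as an engineer would, in place of code of your own. Each camera call takes 0.05 s, during which the arm holds its last target.

## Task

Each of the three flip tags on the white board belongs to the steel pot standing right behind it. With a fingertip, push over every tag that is wrong, so that the tags of the two full pots lean with their green face up and the tag of the empty pot leans with its red face up. Do not pinch the tags, and leave the pots and the marker lying where they are.

Things in the scene. Friction and masses are not known exactly. Their poses are not given: they have to be found in the camera images.
- board: white board fixed to the table, 220 (x) x 400 (y) x 12 mm thick; origin at the centre of its underside, +x away from the robot, +y to its left (turned up to 16 degrees). Three bays side by side at y = -140, 0, +140 mm, each with a flip tag in front (hinge at x = -55) and a small steel pot right behind it in a grey ring (x = +58, within 8 mm)
- tag_a_hinge (a point): middle of the level hinge line of flip tag a, 34 mm above the table; x axis along the hinge line (board's x), y axis along the board's +y. The fixed grey stand round it (74 x 44 mm) reaches 45 mm above the table. The three tags are alike; any tag may be in any bay
- tag_a_tip (a point): middle of the free edge of tag a's stiff leaf (50 mm wide along the hinge line, 8 mm thick, 66 mm from hinge to free edge; one face green, one red); at rest 86 mm above the table and 41 mm to the side of the hinge, 100 mm up when upright. At least 58 mm stay free between the free edges of neighbouring tags
- tag_a (a joint): lean of tag a, rad: 0 upright; +0.66 (stop) leaning to the robot's right (board's -y), green face up; -0.66 (stop) leaning to the left (board's +y), red face up. It turns freely and falls to the side it leans to by its own small weight (60 g)
- tag_b_hinge (a point): middle of the level hinge line of flip tag b, 34 mm above the table; x axis along the hinge line (board's x), y axis along the board's +y. The fixed grey stand round it (74 x 44 mm) reaches 45 mm above the table. The three tags are alike; any tag may be in any bay
- tag_b_tip (a point): middle of the free edge of tag b's stiff leaf (50 mm wide along the hinge line, 8 mm thick, 66 mm from hinge to free edge; one face green, one red); at rest 86 mm above the table and 41 mm to the side of the hinge, 100 mm up when upright. At least 58 mm stay free between the free edges of neighbouring tags
- tag_b (a joint): lean of tag b, rad: 0 upright; +0.66 (stop) leaning to the robot's right (board's -y), green face up; -0.66 (stop) leaning to the left (board's +y), red face up. It turns freely and falls to the side it leans to by its own small weight (60 g)
- tag_c_hinge (a point): middle of the level hinge line of flip tag c, 34 mm above the table; x axis along the hinge line (board's x), y axis along the board's +y. The fixed grey stand round it (74 x 44 mm) reaches 45 mm above the table. The three tags are alike; any tag may be in any bay
- tag_c_tip (a point): middle of the free edge of tag c's stiff leaf (50 mm wide along the hinge line, 8 mm thick, 66 mm from hinge to free edge; one face green, one red); at rest 86 mm above the table and 41 mm to the side of the hinge, 100 mm up when upright. At least 58 mm stay free between the free edges of neighbouring tags
- tag_c (a joint): lean of tag c, rad: 0 upright; +0.66 (stop) leaning to the robot's right (board's -y), green face up; -0.66 (stop) leaning to the left (board's +y), red face up. It turns freely and falls to the side it leans to by its own small weight (60 g)
- pot_herbs: small loose steel pot, 70 mm wide, 36 mm high, full of chopped green herbs (a full pot); origin at the centre of its underside. Any pot may be in any bay
- pot_grain: small loose steel pot, 64 mm wide, 33 mm high, full of pale grain (a full pot); origin at the centre of its underside
- pot_empty: small loose steel pot, 62 mm wide, 30 mm high, empty, bare metal inside; origin at the centre of its underside
- marker_pen: loose red and white marker pen, 135 mm long, 17 mm thick, lying along the board's y on the board, in the gap between the tags' stands and the pots; origin at the middle of its underside; not needed, to be left alone
There are look-alikes about, which are no part of the job. What is shaped like the pot_grain but turquoise is not meant.

How it is judged:
By the outcome, as a careful person would: the job done as asked, in the order asked, and still so for the second after the job is handed in, with the robot touching nothing.
It also fails if it takes over 48 s, if anything falls off the work surface, if the arm or the gripper's body presses on something with over 40 N, if the wrist force passes 120 N, or if a joint passes its speed limit or range.

## Working session

There is one attempt and no reset: what is moved stays moved. The work goes in short steps, Python scripts to look and compute and a tool call to move; the robot and the scene stay as the last step left them, time stands still between calls to the robot, and variables do not carry over. Pictures are saved under pics/ and viewed, and the job is handed in when it is done.

Besides the shell and the picture viewer there is one more tool, called after "Call:" in YAML: its name, and indented under it one key for each argument. step_arm: Moves the arm, as the interface text tells. Its arguments: {"type":"object","properties":{"commands":{"type":"array","items":{"type":"array","items":{"type":"number","minimum":-1,"maximum":1}}},"newtons":{"type":"number"}},"required":["commands"]}

```bash
mkdir -p pics; python3 - <<'E'
from cell import robot
import cv2,numpy as np
s=robot.get_state();print(s['clock'],s['tool_pos'],s['tcp_rot'],s['opening'])
for n in('scene','top'):
    p,d=robot.capture(n);cv2.imwrite(f'pics/{n}0.png',p[:,:,::-1]);np.save(f'{n}0.npy',d)
    i=robot.camera_info(n);print(n,i['K'],i['R'],i['t'])
E
```

```text
0.0 [0.20227553 0.591074   0.40391575] [[-5.50776655e-04  3.23839465e-01  9.46111884e-01]
 [-1.43662063e-03  9.46110795e-01 -3.23839929e-01]
 [-9.99998816e-01 -1.53756733e-03 -5.58612811e-05]] 0.08778589410941373
scene [[491.91378723   0.         317.95238747]
 [  0.         491.91378723 234.28133637]
 [  0.           0.           1.        ]] [[ 5.28319439e-01 -8.49045603e-01 -3.66625106e-04]
 [-5.85835782e-01 -3.64224258e-01 -7.23973153e-01]
 [ 6.14552689e-01  3.82703872e-01 -6.89828050e-01]] [-0.28389746  0.39374342  0.5574624 ]
top [[585.06158567   0.         322.16123795]
 [  0.         585.06158567 243.68467016]
 [  0.           0.           1.        ]] [[ 0.02985106 -0.99953587 -0.00608005]
 [-0.99441582 -0.02908106 -0.10144686]
 [ 0.10122296  0.0090744  -0.99482238]] [0.00657476 0.54183261 1.15510524]
```

View pics/scene0.png

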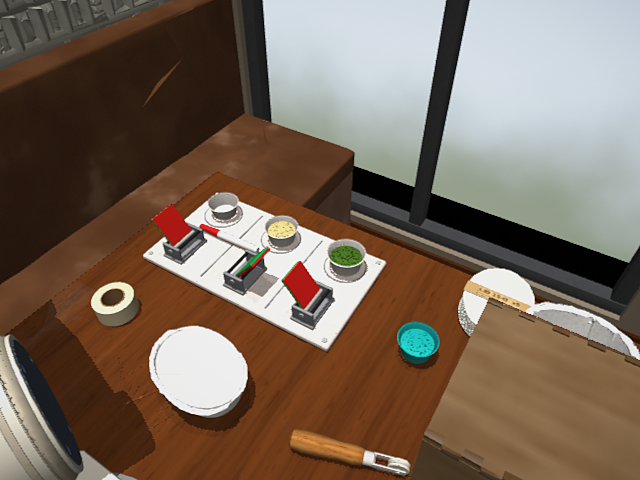

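View pics/top0.png

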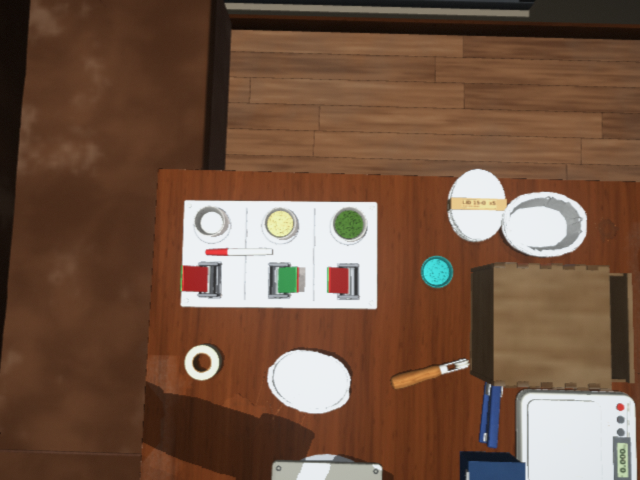

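The three bays in the top picture, from left to right:
- **Left:** empty pot (212,223), tag red (195,279).
- **Middle:** grain pot (280,223), tag green (288,279).
- **Right:** herb pot (349,223), tag red (338,280).

The turquoise bowl at (437,271) is a look-alike and stands off the board. So only the right tag looks wrong. I'll check this in an enlarged crop and measure.

```bash
cat > h.py <<'E'
import numpy as np
from cell import robot
def ray(n,row,col,z):
    i=robot.camera_info(n);K,R,t=map(np.array,(i['K'],i['R'],i['t']))
    d=R.T@np.linalg.inv(K)@[col,row,1];o=-R.T@t
    return o+d*(z-o[2])/d[2]
def cloud(n,d):
    i=robot.camera_info(n);K,R,t=map(np.array,(i['K'],i['R'],i['t']))
    v,u=np.mgrid[:480,:640]
    p=np.stack([(u-K[0,2])/K[0,0]*d,(v-K[1,2])/K[1,1]*d,d],-1)
    return (p-t)@R
E
python3 - <<'E'
from h import *
import cv2
p=cv2.imread('pics/top0.png');s=cv2.imread('pics/scene0.png')
a=cv2.resize(p[190:320,170:390],None,fx=3.6,fy=3.6,interpolation=2)[:,:790]
cv2.imwrite('pics/cropt.png',a)
cv2.imwrite('pics/crops.png',cv2.resize(s[170:360,135:395],None,fx=3,fy=3,interpolation=2))
for c in('top','scene'):
  for t,z in(('tag_a_hinge',.034),('tag_a_tip',.086),('pot_herbs',.012),('pot_grain',.012),('pot_empty',.012),('marker_pen',.012)):
    for r in robot.pinpoint(c,t):
      print(c,t,round(r['p'],2),np.round(r['location'],1),ray(c,*r['location'],z).round(4))
c=cloud('top',np.load('top0.npy'))
for (r,u) in((280,338),(280,331),(280,346),(280,356),(279,195),(279,288),(240,365),(205,190),(304,372),(304,186),(206,372)): print(r,u,c[r,u].round(4))
E
```

```text
top tag_a_hinge 0.85 [281.2 278.2] [0.4629 0.1081 0.034 ]
top tag_a_hinge 0.36 [274.5 298.4] [0.4774 0.0682 0.034 ]
top tag_a_tip 0.69 [278.3 297. ] [0.4676 0.0681 0.086 ]
top tag_a_tip 0.21 [275.4 327.9] [0.4749 0.0093 0.086 ]
top pot_herbs 0.65 [226.2 348.3] [ 0.5806 -0.0299  0.012 ]
top pot_grain 0.6 [224.4 278.3] [0.5802 0.1141 0.012 ]
top pot_empty 0.87 [222.9 212.9] [0.5794 0.2488 0.012 ]
top marker_pen 0.87 [252.5 238. ] [0.5198 0.1944 0.012 ]
scene tag_a_hinge 0.71 [266.4 245.8] [0.4682 0.1059 0.034 ]
scene tag_a_tip 0.79 [257.1 260.3] [0.4619 0.0644 0.086 ]
scene pot_herbs 0.71 [267.  346.1] [ 0.5778 -0.0349  0.012 ]
scene pot_grain 0.87 [349.2 416.5] [ 0.4847 -0.2134  0.012 ]
scene pot_grain 0.61 [298.  314.1] [ 0.4866 -0.0239  0.012 ]
scene pot_empty 0.64 [211.3 224.4] [0.5808 0.2516 0.012 ]
scene marker_pen 0.75 [237.2 232.3] [0.5298 0.1896 0.012 ]
280 338 [ 0.4674 -0.0106  0.0684]
280 331 [0.4663 0.0031 0.0873]
280 346 [ 0.4686 -0.0267  0.0507]
280 356 [ 0.4694 -0.0466  0.0457]
279 195 [0.4611 0.2667 0.0696]
279 288 [0.4665 0.0864 0.0687]
240 365 [ 0.5531 -0.0647  0.0124]
205 190 [0.6152 0.2978 0.0126]
304 372 [ 0.4232 -0.0818  0.0125]
304 186 [0.4119 0.2948 0.0143]
206 372 [ 0.6236 -0.0774  0.0143]
```

View pics/cropt.png

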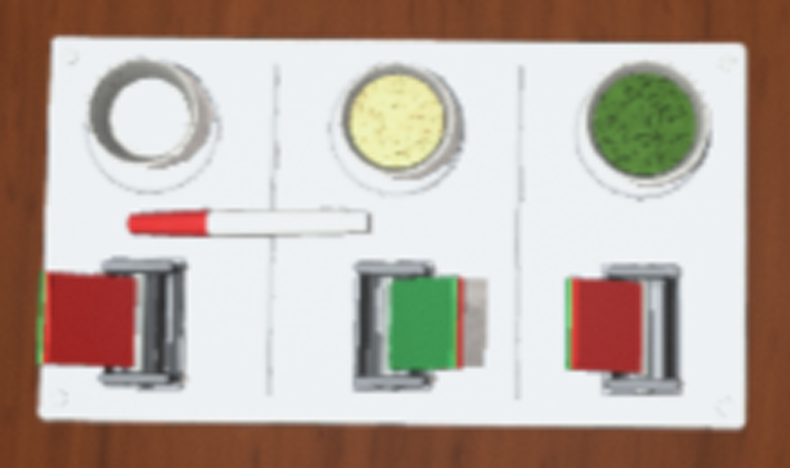

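View pics/crops.png

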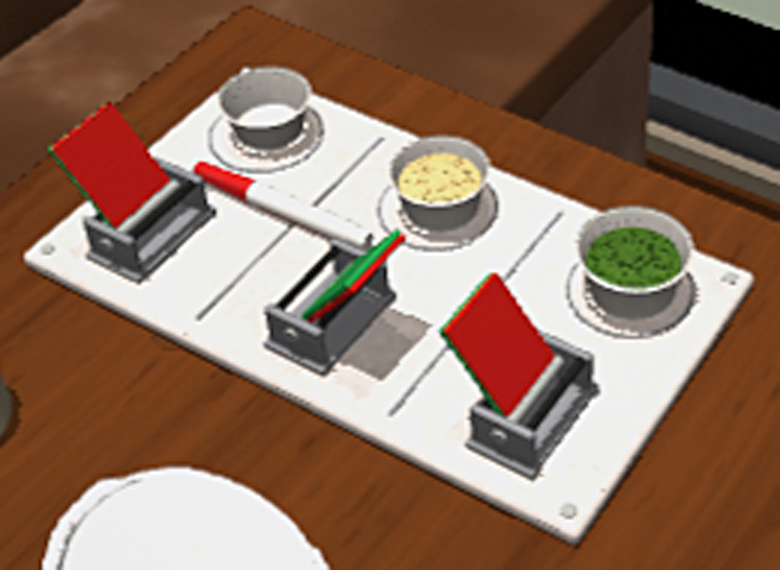

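Both crops agree: the empty pot's tag is red up and the grain pot's tag is green up, so both are right. The herb pot's tag (right) is red up and has to be pushed over to the right. Its hinge is near (0.468, -0.034) and its tip near (0.467, 0.006). The middle tag's tip is near y = 0.066, so I'll lower the closed fingers in the gap at y ≈ 0.036.

Call:
step_arm:
  commands:
    - [0, 0, 0, -0.19, 1]
    - [0, 0, 0, -0.19, 1]
    - [0, 0, 0, -0.04, 1]
    - [0, -0.035, 0.0165, 0, 1]
    - [0, -0.035, 0.0165, 0, 1]
    - [0, -0.035, 0.0165, 0, 1]
    - [0, -0.035, 0.0165, 0, 1]
    - [0, -0.035, 0.0165, 0, 1]
    - [0, -0.035, 0.0165, 0, 1]
    - [0, -0.035, 0.0165, 0, 1]
  newtons: 10

```text
clock: 1.7
tool_pos: [0.3183, 0.3449, 0.4049]
tcp_rot: [[0.0, -0.0, 1.0], [0.0, 1.0, 0.0], [-1.0, 0.0, 0.0]]
contact_force: [1.0, -0.0, -0.4]
opening: 0.0115
```

Call:
step_arm:
  commands:
    - [0, -0.035, 0.0165, 0, 1]
    - [0, -0.035, 0.0165, 0, 1]
    - [0, -0.035, 0.0165, 0, 1]
    - [0, -0.035, 0.0165, 0, 1]
    - [0, -0.035, 0.0165, 0, 1]
    - [0, -0.035, 0.0165, 0, 1]
    - [0, -0.035, 0.0165, 0, 1]
    - [0, -0.035, 0.0165, 0, 1]
    - [0, 0, 0, 0, 1]
    - [0, 0, 0, 0, 1]

```text
clock: 2.7
tool_pos: [0.45, 0.0657, 0.4047]
tcp_rot: [[-0.0, 0.002, 1.0], [0.0, 1.0, -0.002], [-1.0, 0.0, -0.0]]
contact_force: [0.3, 0.1, -0.3]
opening: 0.0003
```

Call:
step_arm:
  commands:
    - [0, -0.03, 0.017, 0, 1]
    - [0.035, 0, 0, 0, 1]
    - [0.035, 0, 0, 0, 1]
    - [0.03, 0, 0, 0, 1]
    - [0, 0, 0, 0, 1]
    - [0, 0, 0, 0, 1]

```text
clock: 3.3
tool_pos: [0.4668, 0.0373, 0.3049]
tcp_rot: [[-0.001, -0.002, 1.0], [0.0, 1.0, 0.002], [-1.0, 0.0, -0.001]]
contact_force: [1.3, 0.9, 0.9]
opening: 0.0001
```

```bash
python3 - <<'E'
from h import *
import cv2
s=robot.get_state();print(s['clock'],s['tool_pos'])
for n in('top','scene'):
    p,d=robot.capture(n);cv2.imwrite(f'pics/{n}1.png',p[:,:,::-1])
s=cv2.imread('pics/scene1.png')
cv2.imwrite('pics/crops1.png',cv2.resize(s[150:360,135:395],None,fx=2.8,fy=2.8,interpolation=2))
E
```

```text
3.3 [0.46675797 0.0372822  0.30490524]
```

View pics/crops1.png

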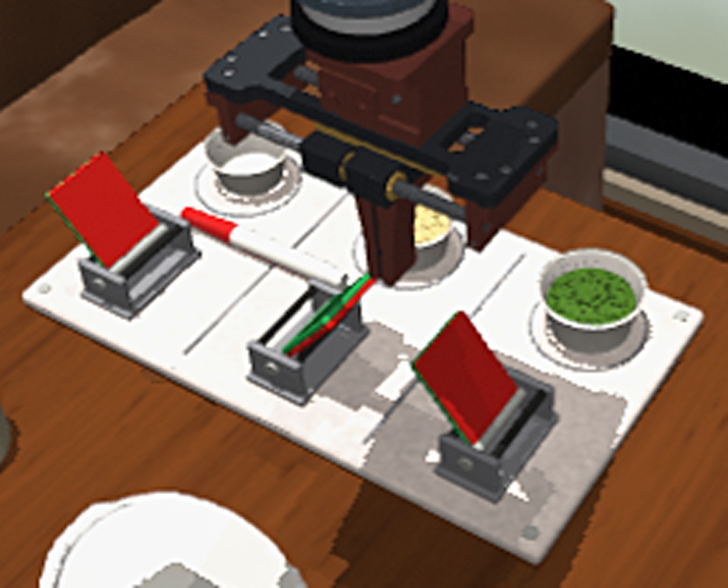

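View pics/top1.png

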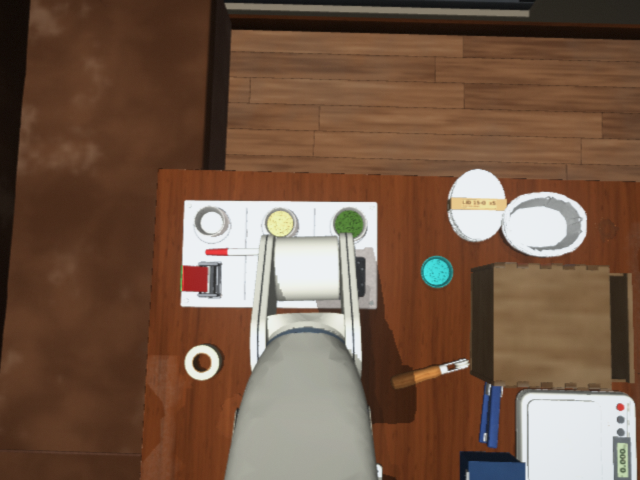

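The scene crop shows the closed fingertips (395,280) above the gap, with the middle tag's edge at (370,280) on one side and the herb tag's tip at (460,315) on the other. The body will stay about 50 mm above the tags. Lowering now.

Call:
step_arm:
  commands:
    - [0.02, 0, 0, 0, 1]
    - [0.02, 0, 0, 0, 1]
    - [0.015, 0, 0, 0, 1]
    - [0, 0, 0, 0, 1]
    - [0, 0, 0, 0, 1]

```text
clock: 3.9
tool_pos: [0.4675, 0.0365, 0.2509]
tcp_rot: [[0.002, -0.0, 1.0], [0.0, 1.0, 0.0], [-1.0, 0.0, 0.002]]
contact_force: [-1.2, -0.6, 0.2]
opening: 0.0004
```

Call:
step_arm:
  commands:
    - [0, -0.01, 0, 0, 1]
    - [0, -0.01, 0, 0, 1]
    - [0, -0.01, 0, 0, 1]
    - [0, -0.01, 0, 0, 1]
    - [0, -0.01, 0, 0, 1]
    - [0, 0, 0, 0, 1]
    - [0, 0, 0, 0, 1]

```text
clock: 4.6
tool_pos: [0.4669, -0.0141, 0.2496]
tcp_rot: [[-0.0, 0.001, 1.0], [0.0, 1.0, -0.001], [-1.0, 0.0, -0.0]]
contact_force: [-0.3, -0.6, -0.4]
opening: 0.0
```

```bash
python3 - <<'E'
from h import *
import cv2
p,d=robot.capture('scene');s=p[:,:,::-1]
cv2.imwrite('pics/crops2.png',cv2.resize(s[150:360,135:395],None,fx=2.8,fy=2.8,interpolation=2))
E
```

```text
(no output)
```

View pics/crops2.png

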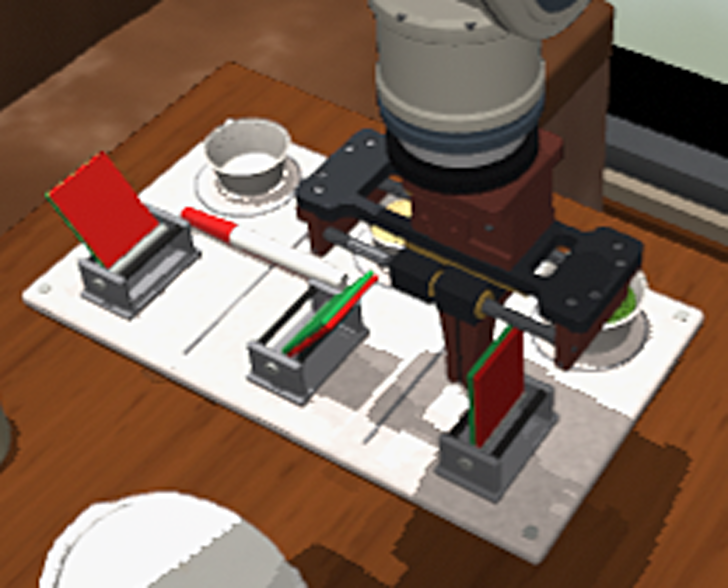

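The herb tag is now about upright, resting on the fingers, and the middle tag hasn't moved. I'll push 25 mm further.

Call:
step_arm:
  commands:
    - [0, -0.01, 0, 0, 1]
    - [0, -0.01, 0, 0, 1]
    - [0, -0.005, 0, 0, 1]
    - [0, 0, 0, 0, 1]
    - [0, 0, 0, 0, 1]
    - [0, 0, 0, 0, 1]
    - [0, 0, 0, 0, 1]

```text
clock: 5.35
tool_pos: [0.4669, -0.0385, 0.2497]
tcp_rot: [[-0.0, -0.0, 1.0], [0.0, 1.0, 0.0], [-1.0, 0.0, -0.0]]
contact_force: [0.1, 0.1, 0.3]
opening: 0.0007
```

Call:
step_arm:
  commands:
    - [0, 0.02, 0, 0, 1]
    - [0, 0.02, 0, 0, 1]
    - [0, 0.015, 0, 0, 1]
    - [-0.03, 0, 0, 0, 1]
    - [-0.04, 0, 0, 0, 1]
    - [-0.04, 0, 0, 0, 1]
    - [-0.04, 0, 0, 0, 1]
    - [0, 0.04, -0.015, 0, 1]
    - [0, 0.04, -0.015, 0, 1]
    - [0, 0.04, -0.015, 0, 1]

```text
clock: 6.35
tool_pos: [0.4211, 0.1374, 0.4003]
tcp_rot: [[0.001, 0.001, 1.0], [0.0, 1.0, -0.001], [-1.0, 0.0, 0.001]]
contact_force: [0.2, 0.0, -0.4]
opening: 0.0005
```

Call:
step_arm:
  commands:
    - [0, 0.04, -0.015, 0, 1]
    - [0, 0.04, -0.015, 0, 1]
    - [0, 0.04, -0.015, 0, 1]
    - [0, 0.04, -0.015, 0, 1]
    - [0, 0.04, -0.015, 0, 1]
    - [0, 0.04, -0.015, 0, 1]
    - [0, 0, 0, 0, 1]
    - [0, 0, 0, 0, 1]

```text
clock: 7.15
tool_pos: [0.3311, 0.3769, 0.3994]
tcp_rot: [[-0.0, -0.003, 1.0], [-0.001, 1.0, 0.003], [-1.0, -0.001, -0.0]]
contact_force: [-0.8, 0.5, -0.0]
opening: 0.0003
```

```bash
python3 - <<'E'
from h import *
import cv2
for n,sl in(('top',np.s_[170:330,150:410]),('scene',np.s_[150:360,135:395])):
  p,d=robot.capture(n);s=p[:,:,::-1]
  cv2.imwrite(f'pics/{n}3.png',cv2.resize(s[sl],None,fx=2.8,fy=2.8,interpolation=2))
  for t in('pot_herbs','pot_grain','pot_empty','marker_pen'):
    for r in robot.pinpoint(n,t): print(n,t,round(r['p'],2),ray(n,*r['location'],.012).round(4))
E
```

```text
top pot_herbs 0.83 [ 0.581  -0.0356  0.012 ]
top pot_herbs 0.29 [0.5191 0.1071 0.012 ]
top pot_grain 0.69 [0.5812 0.1133 0.012 ]
top pot_grain 0.63 [ 0.4934 -0.2084  0.012 ]
top pot_empty 0.97 [0.5747 0.2514 0.012 ]
top pot_empty 0.64 [0.4691 0.0701 0.012 ]
top pot_empty 0.53 [0.5213 0.1934 0.012 ]
top pot_empty 0.27 [0.5819 0.1114 0.012 ]
top marker_pen 0.74 [0.5233 0.1951 0.012 ]
top marker_pen 0.67 [0.4704 0.0657 0.012 ]
scene pot_herbs 0.92 [ 0.5757 -0.0319  0.012 ]
scene pot_grain 0.79 [ 0.4826 -0.2113  0.012 ]
scene pot_grain 0.72 [0.5735 0.0991 0.012 ]
scene pot_grain 0.4 [0.5704 0.2525 0.012 ]
scene pot_empty 0.58 [0.5753 0.2441 0.012 ]
scene marker_pen 0.91 [0.5209 0.1887 0.012 ]
```

View pics/top3.png

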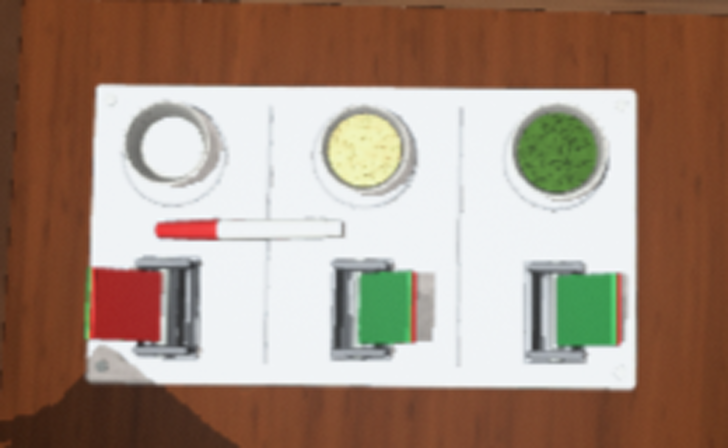

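View pics/scene3.png

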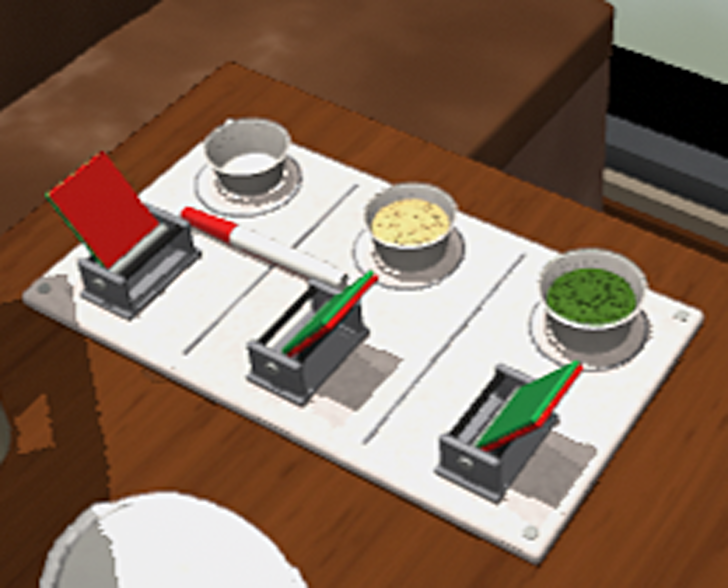

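Both pictures show red up for the empty pot (125,305 in the top crop) and green up for the grain pot (385,307) and the herb pot (587,310). The pots and marker look unmoved, and the arm is clear. Handing in.

```bash
python3 -c "
from cell import robot
print(robot.job_done())"
```

```text
the job is handed in; nothing more can be done
None
```

The job is handed in: all three tags now match their pots. Only the herb pot's tag, on the right, was wrong. I pushed it over to green with the closed fingertips, from the gap beside it. The other two were already right and I left them alone: empty pot red, grain pot green.

**Last checks:** both cameras show green for herbs, green for grain and red for the empty pot. The pots and the marker look unmoved in the pictures, and the arm was clear of the board. Force readings stayed under 2 N, and about 7.5 s of the 48 s was used.

**Disagreements:** the networks gave a few stray reports. They marked the turquoise look-alike as the grain pot and placed some pots or the marker on tags. I went by the pictures instead. Before and after, their pot and marker positions differed by up to about 9 mm in the same camera, which I take as network scatter rather than movement. The scene camera's first grain pot report landed on the herb tag, so it gives no comparison for that pot.

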